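Set and lock the thickness dial of the saddle sander

ROBOT

A 7-joint arm with a two-finger parallel gripper is mounted at the origin on the work surface. World frame = base frame: x ahead of the robot, y to its left, z up, the work surface at z = 0. Lengths are in m, angles in rad, forces in N, time in s.
With the tool pointing down it reaches from about 0.35 to 0.9 m from the base axis. Payload 8.1 kg.
Tool frame: the origin (TCP) lies midway between the tips of the shut fingers; the grasp point (between the pads) lies 19 mm behind it; z points along the fingers, y is the line along which they close (so a half turn about z gives the same grasp; the last joint's range is limited). The gripper opens to 92 mm and grips with 3 to 60 N. Pads are 19 mm wide; open, the fingers measure 130 mm over their backs; the gripper's body (75 mm by 190 mm) begins 47 mm behind the grasp point.
Start: joints at [1.039, 0.434, 0.025, 1.573, -0.012, 1.134, -0.075], TCP at [0.26, -0.568, 0.227] pointing down, gripper open.
Joint ranges: [-2.62, 2.62], [-0.44, 2.09], [-1.27, 1.32], [0.08, 2.57], [-1.32, 4.46], [0.12, 2], [-2.74, 2.74]. Speed limits (rad/s): [2.22, 2.22, 3.01, 3.01, 3.14, 3.14, 3.14].

INTERFACE

Orientations are given as a rotation vector (axis times angle).
In Python, from cell import arm gives the robot as it stands.
- The arm moves only by the tool carry_out, never from a script. Its arguments are lists of equal length, an entry for each row: "claw": the finger opening in cm, from 0 to 9.18; "delta_pos": the shift along the tool's x, y, z in cm, a list of three; "angular": the turn, a rotation vector about the tool's x, y, z in rad, a list of three. In form: {"claw": [claw, ...], "delta_pos": [[dx, dy, dz], ...], "angular": [[ax, ay, az], ...]}. A call has 1 to 20 rows; each row shifts and turns the commanded pose from where the row before left it, along the tool's axes as they then stand; what a row does not reach is not made up. A row lasts 1/10 s, in which the tool goes at most 50 mm and 8.59 degrees, less where a joint would pass 70% of its speed; a pose out of reach is approached as far as the arm can. A call with a gripper value outside its range is refused whole. The fingers move at their own pace and stop on an object; "force" is the grip in N (left out, the last holds). Time passes only in rows, so rows that do not move let the fingers close. It gives the time, the measured TCP pose, the force, the opening and the grip force at its end, in the units of the state.
- arm.observe(): the state, without advancing time (a new reading comes with each control period).
- arm.get_image(name): name is "scene" or "top" or "wrist"; returns a dict with "frame" (384x512x3 uint8, red, green, blue), "mtx" (3x3 intrinsics, pixels), "T" (4x4, takes a point from camera to world coordinates). Camera axes: x right, y down, z forward; pixel columns grow to the right and rows downward; lengths in m; the calibration is good to about 2 mm. A picture is of the moment at which its call begins. There is no depth.
- arm.sign_off(): hands the job in; it is judged then, once.
Trained networks look in a picture, given as the dict that the camera call returned (one of the last four; its "shot" number tells which), for a name from the list of things; names that differ only in an ending like _2 or _b are one class to them, and where a whole thing is asked for, a point or a joint stands for the part that bears it (a point fixed in the world has none). Each returns a list of dicts, best first, with "conf" (0 to 1); they miss things now and then, are a little off and sometimes report something else, mostly with a low value. They report only what shows in the picture. A call takes as long as a camera call.
- arm.look_for(label, picture): "centre" ([column, row] as shares, 0 to 1, of the picture: columns of its width, rows of its height, amid what is visible of it).
- arm.trace(label, picture): "region" (384x512 bool, what is visible of it) and "centre" ([column, row] as shares, 0 to 1, of the picture: columns of its width, rows of its height, amid what is visible of it).
- arm.place_of(label, picture): "centre" ([column, row] as shares, 0 to 1, of the picture: columns of its width, rows of its height: a listed point, or the origin of a listed thing).
The state is a dict: "clock": time; "joints": joint angles; "dq": joint speeds; "joint_efforts": joint torques, N m; "position": TCP position; "ee_rot": TCP orientation; "force": force on the tool from outside, world axes, zero at the start; "ft_torque": the same for the moment, N m; "width": opening from 0.0 (shut) to 1.0 (fully open); "gripper_force": force on a finger pad.
Only numpy, scipy, OpenCV 4.12 (cv2) and the standard library are available. Lean on these libraries where they do the work, as an engineer would, in place of code of your own. Each camera call takes 0.05 s, during which the arm holds its last target. There are 200 camera calls.

TASK

Set the thickness on the little green bench sander: turn the black dial until its white nose points at the red mark, then swing the orange tab of the lock ring underneath clockwise until the ring comes up against its seat and nips up tight. Tighten it firmly by feel (about 14 N of push on the tab) but do not force it, leave the dial on the mark, and leave the other things on the bench alone.

Things in the scene. Friction and masses are not known exactly. Their poses are not given: they have to be found in the camera images.
- sander: Green bench drum sander, fixed: 200 (x) x 240 (y) x 110 mm tall, motor stub on its +y side. Origin: centre of its underside; x, y along its sides, z up. The upright axis shared by dial and lock ring passes through this origin. Its flat top, 110 mm above the bench, carries a round scale plate of radius 70 mm.
- dial_grip (a point): On the dial's axis, 153 mm above the bench: the height to grip. The black grip bar (44 mm long, 14 mm thick, 139 to 163 mm above the bench) lies along the line from the axis to the nose; under it is a round skirt, radius 26 mm, 133 to 139 mm up. The dial turns stiffly (0.1 N m) and stays put. Reaching the mark takes 0.4 to 1.5 rad clockwise seen from above.
- dial_nose (a point): Tip of the white nose on the dial's skirt, 32 mm out from the axis, 136 mm above the bench; it turns with the dial.
- mark_point (a point): The inner point of the red mark: the place on the scale plate, 32 mm out from the axis, over which the nose's tip must stand. The red T-shaped mark itself lies flat just outside it, from 36 to 61 mm out, 4 mm thick.
- lock_tab (a point): Centre (128 mm up) of the orange tab of the lock ring, 58 mm out from the axis: 16 mm radially, 12 mm thick along its swing, 114 to 142 mm above the bench, on a steel arm 12 mm wide. Free, it swings with 1 to 2 N. After 1.0 to 1.4 rad clockwise seen from above, at an unmarked place that differs each time, it meets its seat.
- lock_ring: The steel lock ring, coaxial with the dial and under it: radius 32 mm, 118 to 128 mm above the bench; origin on the axis. Past its seat it yields stiffly: about 6 N of push at the tab starts it, then 1.8 N more per mm. It counts as tight from about 9 N and is strained above 18 N. Let go, it springs back a little and stays tight.

How it is judged:
On the way, in this order (a step that is already met when the one before it is completed fails the run):
1. the dial's nose stands at the red mark while the lock is still loose (lock_core_c1: a nub hidden under the ring, 26 mm from the axis, that moves only as the lock yields under load) (horizontal distance between dial_nose and mark_point below 0.004 m and distance of lock_core_c1 from where it was at the start of the episode below 0.0004 m), for 0.3 s.
2. the lock ring has been driven tight against its seat (distance of lock_core_c1 from where it was at the start of the episode above 0.00075 m), for 0.2 s.
At the end, for the whole second after the job is handed in: the tip of the dial's nose is within 4 mm of the red mark's point seen from above (about 7 degrees), the lock ring is tight (its lock has yielded at least 0.03 rad past first contact, which takes about 9 N at the tab) and its tab has not been swung back from the seat by more than about 7 degrees (horizontal distance between dial_nose and mark_point below 0.004 m and distance of lock_core_c1 from where it was at the start of the episode above 0.00075 m and horizontal distance between lock_core_c1 and lock_tab below 0.0665 m); the robot touches nothing.
It fails at once if the lock is strained (more than about 18 N of push at the tab) (distance of lock_core_c1 from where it was at the start of the episode above 0.0031 m).
It fails at once if a loose thing on the bench is moved by more than 25 mm (distance of any of glue_bottle, filler_can, belt_a, belt_b, sanding_block, saddle_blank, screwdriver from where it was at the start of the episode above 0.025 m).
It also fails if it takes over 67 s, if anything falls off the work surface, if the arm or the gripper's body presses on something with over 40 N, if the wrist force passes 120 N, or if a joint passes its speed limit or range.

## Working session

There is one attempt and no reset: what is moved stays moved. The work goes in short steps, Python scripts to look and compute and a tool call to move; the robot and the scene stay as the last step left them, time stands still between calls to the robot, and variables do not carry over. Pictures are saved under pics/ and viewed, at most 10 in all, crops included, and the job is handed in when it is done.

Besides the shell and the picture viewer there is one more tool, called after ">>>" as name(argument=value, ...) on one line, values as JSON. carry_out: Moves the arm, as the interface text tells. Its arguments: {"type":"object","properties":{"claw":{"type":"array","items":{"type":"number"}},"delta_pos":{"type":"array","items":{"type":"array","items":{"type":"number"}}},"angular":{"type":"array","items":{"type":"array","items":{"type":"number"}}},"force":{"type":"number"}},"required":["claw","delta_pos","angular"]}

```bash
mkdir -p pics
cat > h.py <<'E'
import numpy as np, cv2
from cell import arm
from scipy.spatial.transform import Rotation as R
def ray(p,c):
    d=np.linalg.inv(p["mtx"])@np.array([c[0]*512,c[1]*384,1]); return p["T"][:3,3],p["T"][:3,:3]@d
def at(p,c,z):
    o,d=ray(p,c); return o+d*(z-o[2])/d[2]
Z=dict(dial_grip=.153,dial_nose=.136,mark_point=.114,lock_tab=.128,lock_ring=.123,sander=0.)
def places(p,names=Z):
    for n in names:
        for r in arm.place_of(n,p)[:2]: print(n,round(r["conf"],2),at(p,r["centre"],Z[n]).round(4),(np.array(r["centre"])*[512,384]).round(1))
def save(p,f,crop=None,s=1):
    im=p["frame"][...,::-1]
    if crop: a,b,c,d=crop; im=im[b:d,a:c]
    cv2.imwrite("pics/"+f,cv2.resize(im,None,fx=s,fy=s,interpolation=cv2.INTER_CUBIC))
E
python3 - <<'E'
from h import *
s=arm.observe(); print(s)
for n in("top","scene"):
    p=arm.get_image(n); save(p,n+"0.png"); print(n,p["T"][:3,3].round(3)); places(p)
E
```

```text
{'clock': 0.0, 'joints': array([ 1.0394171 ,  0.43525986,  0.02498835,  1.57408443, -0.01160228,
        1.13403267, -0.07509401]), 'dq': array([ 0.00032638, -0.00065758,  0.00035458,  0.00098777, -0.00136049,
        0.00039952, -0.00030685]), 'joint_efforts': array([ 4.50104599e-04, -6.67853880e+01,  9.85116474e-01, -3.14470375e+01,
       -6.04697247e-02,  4.26359545e-02,  1.50686756e-04]), 'position': array([ 0.25957414, -0.56797593,  0.22592716]), 'ee_rot': array([-3.06817024e+00, -6.67924222e-01,  7.80040875e-04]), 'force': array([-0.32149392,  0.19861083,  0.34305744]), 'ft_torque': array([-0.00936711,  0.01874839, -0.01521166]), 'gripper_force': 0.0, 'width': 0.9996988333337835}
top [0.47  0.024 0.744]
dial_grip 0.96 [0.5635 0.093  0.153 ] [212.3 216.8]
dial_grip 0.23 [0.5464 0.0324 0.153 ] [257.7 226.6]
dial_nose 0.92 [0.5758 0.1224 0.136 ] [192.4 211.2]
lock_tab 0.72 [0.5511 0.0355 0.128 ] [255.7 225.7]
lock_ring 0.8 [0.5623 0.0879 0.123 ] [218.5 220.6]
sander 0.83 [0.5654 0.0889 0.    ] [225.8 229.1]
scene [0.874 0.461 0.486]
dial_grip 0.58 [0.5686 0.0907 0.153 ] [286.2 188.8]
dial_nose 0.89 [0.5734 0.1177 0.136 ] [295.3 211.9]
mark_point 0.65 [0.5944 0.0915 0.114 ] [268.6 220.1]
lock_tab 0.84 [0.545  0.0352 0.128 ] [274.7 179. ]
lock_ring 0.88 [0.5729 0.0969 0.123 ] [285.  211.3]
sander 0.87 [0.5692 0.0916 0.    ] [279.5 275.6]
```

Run:
```python
from h import *
a=cv2.imread("pics/top0.png");b=cv2.imread("pics/scene0.png")
c=cv2.resize(a[130:300,110:340],None,fx=2.6,fy=2.6,interpolation=2)
cv2.imwrite("pics/t1.png",c)
```

```text
(no output)
```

View pics/t1.png

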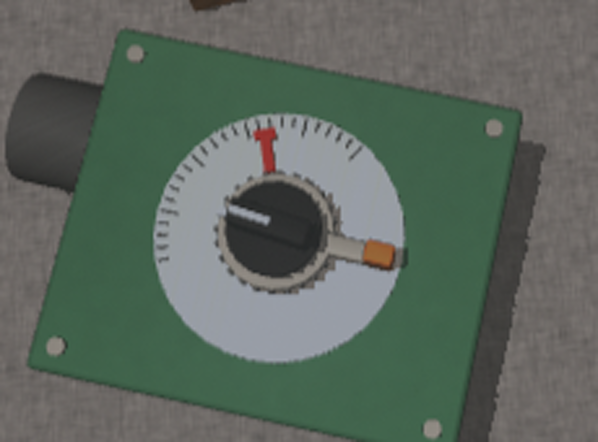

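View pics/scene0.png

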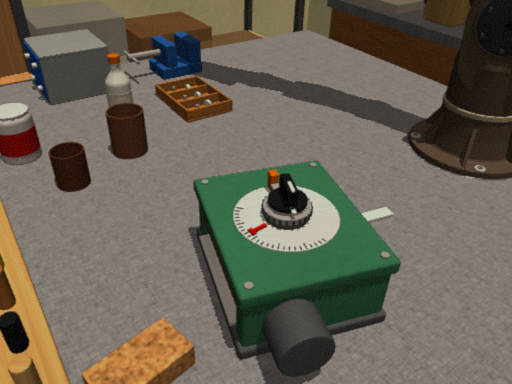

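The top view (up is +x, left is +y) shows the dial nose at about (230,210), the red mark straight up at (268,170) and the orange tab at (378,253). The scene view agrees, so I'll move above it for a close look.

```bash
cat >> h.py <<'E'
def plan(xyz,ydir=None):
    "tool-frame shift in cm to xyz; turn about tool z so tool y lies along angle ydir (rad, mod pi)"
    s=arm.observe(); M=R.from_rotvec(s["ee_rot"]).as_matrix()
    print("pos",s["position"].round(4),"z",M[:,2].round(3),"ydir",round(np.degrees(np.arctan2(M[1,1],M[0,1])),2),"q7",s["joints"][6].round(3),"t",round(s["clock"],2))
    print("shift cm",(M.T@(np.array(xyz)-s["position"])*100).round(2))
    if ydir is not None:
        cur=np.arctan2(M[1,1],M[0,1]); print("turn z (0 or pi options)",(-(ydir-cur)+np.pi/2)%np.pi-np.pi/2)
E
python3 - <<'E'
from h import *
p=arm.get_image("wrist"); s=arm.observe()
M=R.from_rotvec(s["ee_rot"]).as_matrix()
print("cam in tool",(M.T@(p["T"][:3,3]-s["position"])).round(3), (M.T@p["T"][:3,:3]).round(2)); print(M.round(2))
plan([.567,.091,.30],np.radians(72-90))
E
```

```text
cam in tool [ 0.067  0.    -0.157] [[ 0.   -0.97 -0.25]
 [ 1.    0.    0.  ]
 [-0.   -0.25  0.97]]
[[ 0.91  0.42  0.  ]
 [ 0.42 -0.91 -0.  ]
 [-0.    0.   -1.  ]]
pos [ 0.2598 -0.5685  0.2268] z [ 0. -0. -1.] ydir -65.44 q7 -0.075 t 0.75
shift cm [ 55.35 -47.21  -7.33]
turn z (0 or pi options) -0.8279691755627345
```

>>> carry_out(claw=[5,5,5,5,5,5], delta_pos=[[0,0,-1.2],[0,0,-1.2],[0,0,-1.2],[0,0,-1.2],[0,0,-1.2],[0,0,-1.3]], angular=[[0,0,-0.138],[0,0,-0.138],[0,0,-0.138],[0,0,-0.138],[0,0,-0.138],[0,0,-0.138]])

```text
clock: 1.35
position: [0.2598, -0.5684, 0.3002]
ee_rot: [-2.536, -1.854, 0.0]
force: [-0.5, 0.3, -0.1]
width: 0.559
gripper_force: 0.0
```

>>> carry_out(claw=[5,5,5,5,5,5,5,5,5,5,5,5,5,5,5,5,5,5,5,5], delta_pos=[[4,0.5,0],[4,0.5,0],[4,0.5,0],[4,0.5,0],[4,0.5,0],[4,0.5,0],[4,0.5,0],[4,0.5,0],[4,0.5,0],[4,0.5,0],[4,0.5,0],[4,0.5,0],[4,0.5,0],[4,0.5,0],[4,0.5,0],[4,0.5,0],[4,0.5,0],[4,0.5,0],[0,0,0],[0,0,0]], angular=[[0,0,0],[0,0,0],[0,0,0],[0,0,0],[0,0,0],[0,0,0],[0,0,0],[0,0,0],[0,0,0],[0,0,0],[0,0,0],[0,0,0],[0,0,0],[0,0,0],[0,0,0],[0,0,0],[0,0,0],[0,0,0],[0,0,0],[0,0,0]])

```text
clock: 3.35
position: [0.5678, 0.0893, 0.2994]
ee_rot: [-2.539, -1.849, 0.001]
force: [-0.6, -0.3, 0.3]
width: 0.546
gripper_force: 0.0
```

Run:
```python
from h import *
p=arm.get_image("wrist"); save(p,"w1.png",None,1.5); places(p)
# plate (bright), red, orange masks
hsv=cv2.cvtColor(p["frame"],cv2.COLOR_RGB2HSV)
def cen(m): 
    v,u=np.nonzero(m); return np.c_[u+.5,v+.5]
red=cen(((hsv[...,0]<6)|(hsv[...,0]>174))&(hsv[...,1]>150)&(hsv[...,2]>90))
W=np.array([at(p,[u/512,v/384],.114) for u,v in red]); c=W.mean(0); print("red n",len(W),c.round(4),W.min(0),W.max(0))
plan([.567,.091,.142],None)
```

```text
dial_grip 0.91 [0.5658 0.0954 0.153 ] [249.3 174.7]
dial_nose 0.87 [0.5771 0.1208 0.136 ] [252.3 144.7]
mark_point 0.66 [0.5979 0.0936 0.114 ] [278.  160.4]
lock_tab 0.7 [0.5484 0.0329 0.128 ] [252.1 227.3]
lock_ring 0.37 [0.5721 0.1063 0.123 ] [252.1 157.8]
sander 0.8 [0.5684 0.0932 0.    ] [252.9 154.6]
red n 137 [0.6158 0.0948 0.114 ] [0.60213933 0.08982037 0.114     ] [0.62602394 0.10101136 0.114     ]
pos [0.5678 0.0874 0.2999] z [ 0. -0. -1.] ydir -18.09 q7 -0.737 t 3.7
shift cm [ 0.32 -0.2  15.79]
```

View pics/w1.png

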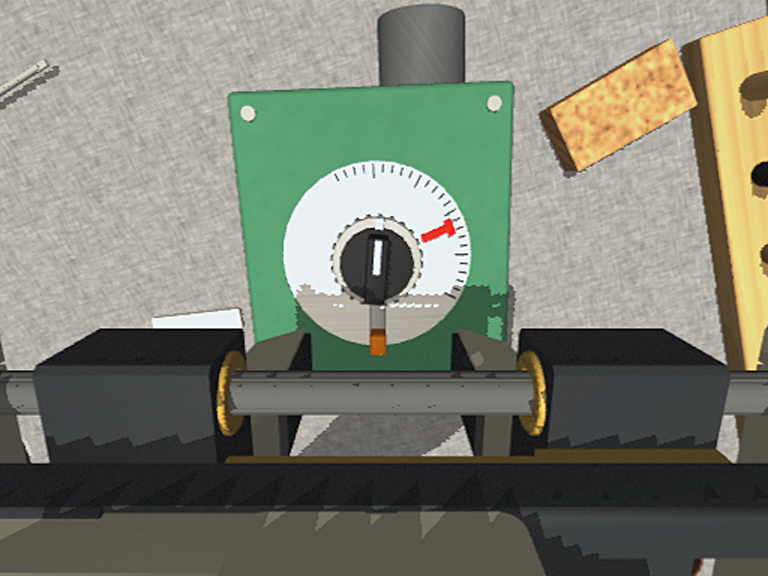

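>>> carry_out(claw=[5,5,5,5,5,5,5,5,5], delta_pos=[[0.37,-0.22,1.7],[0,0,2.5],[0,0,2.5],[0,0,2.5],[0,0,2.5],[0,0,2],[0,0,1],[0,0,1],[0,0,0]], angular=[[0,0,0],[0,0,0],[0,0,0],[0,0,0],[0,0,0],[0,0,0],[0,0,0],[0,0,0],[0,0,0]], force=40)

```text
clock: 4.6
position: [0.5666, 0.0924, 0.142]
ee_rot: [-2.541, -1.846, 0.002]
force: [0.4, -0.1, -0.4]
width: 0.547
gripper_force: 0.0
```

>>> carry_out(claw=[1.2,1.2,1.2,1.2,1.2,1.2,1.2,1.2,1.2], delta_pos=[[0,0,0],[0,0,0],[0,0,0],[0,0,0],[0,0,0],[0,0,0],[0,0,0],[0,0,0],[0,0,0]], angular=[[0,0,0],[0,0,0],[0,0,0],[0,0,0],[0,0,0],[0,0,0],[0,0,0],[0,0,0],[0,0,0]])

```text
clock: 5.5
position: [0.5657, 0.0931, 0.143]
ee_rot: [-2.54, -1.847, 0.003]
force: [-5.9, 0.5, 5.6]
width: 0.15
gripper_force: 39.4
```

Run:
```python
from h import *
p=arm.get_image("wrist"); places(p,["dial_nose","mark_point"]); save(p,"w2.png",None,1.2)
s=arm.observe(); print(s["force"].round(1),s["ft_torque"].round(2),s["width"],s["gripper_force"])
plan([.567,.0915,.143])
```

```text
dial_nose 0.75 [0.5758 0.1213 0.136 ] [254.4 181.5]
mark_point 0.97 [0.596  0.0925 0.114 ] [299.7 206.9]
mark_point 0.67 [0.5595 0.0757 0.114 ] [252.1 247.4]
[-5.3  0.1  6.3] [ 0.09  1.25 -0.05] 0.14893448301974166 39.43641722202301
pos [0.5657 0.0932 0.1429] z [-0.002 -0.    -1.   ] ydir -17.97 q7 -0.832 t 5.65
shift cm [-0.12  0.18 -0.01]
```

View pics/w2.png

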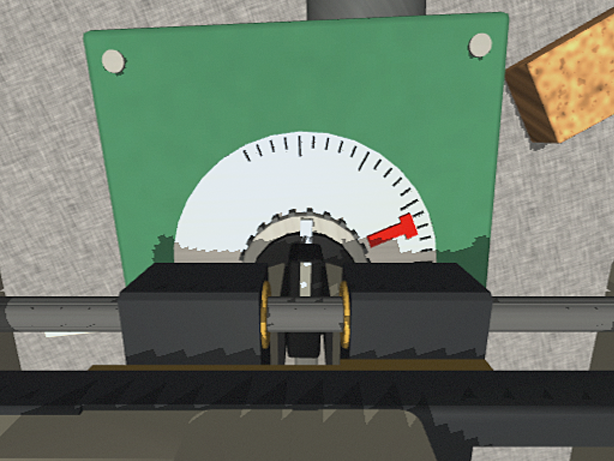

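>>> carry_out(claw=[1.2,1.2,1.2,1.2,1.2,1.2,1.2,1.2,1.2,1.2,1.2,1.2,1.2,1.2,1.2], delta_pos=[[0,-0.05,0],[0,0,0],[0,0,0],[0,0,0],[0,0,0],[0,0,0],[0,0,0],[0,0,0],[0,0,0],[0,0,0],[0,0,0],[0,0,0],[0,0,0],[0,0,0],[0,0,0]], angular=[[0,0,0],[0,0,0.08],[0,0,0.08],[0,0,0.08],[0,0,0.08],[0,0,0.08],[0,0,0.08],[0,0,0.08],[0,0,0.08],[0,0,0.08],[0,0,0.08],[0,0,0.08],[0,0,0.08],[0,0,0.08],[0,0,0]])

```text
clock: 7.15
position: [0.567, 0.0915, 0.143]
ee_rot: [3.122, 0.336, 0.001]
force: [1.3, -4.5, 2.8]
width: 0.149
gripper_force: 39.6
```

Run:
```python
from h import *
p=arm.get_image("wrist"); places(p,["dial_nose","mark_point","lock_tab"]); save(p,"w3.png",[130,60,390,240],3)
s=arm.observe(); print(s["force"].round(1),s["ft_torque"].round(2),s["width"],s["gripper_force"])
plan([.565,.092,.143])
```

```text
dial_nose 0.69 [0.5946 0.0975 0.136 ] [253.2 185.6]
mark_point 0.83 [0.5959 0.0925 0.114 ] [261.6 176.8]
lock_tab 0.59 [0.5991 0.095  0.128 ] [259.2 175.4]
[ 1.4 -5.2  2.9] [-1.07 -0.08 -0.09] 0.14998371958612067 39.64110553264618
pos [0.567  0.0915 0.143 ] z [ 0.001 -0.001 -1.   ] ydir -77.5 q7 -1.738 t 7.35
shift cm [-0.18 -0.09 -0.01]
```

View pics/w3.png

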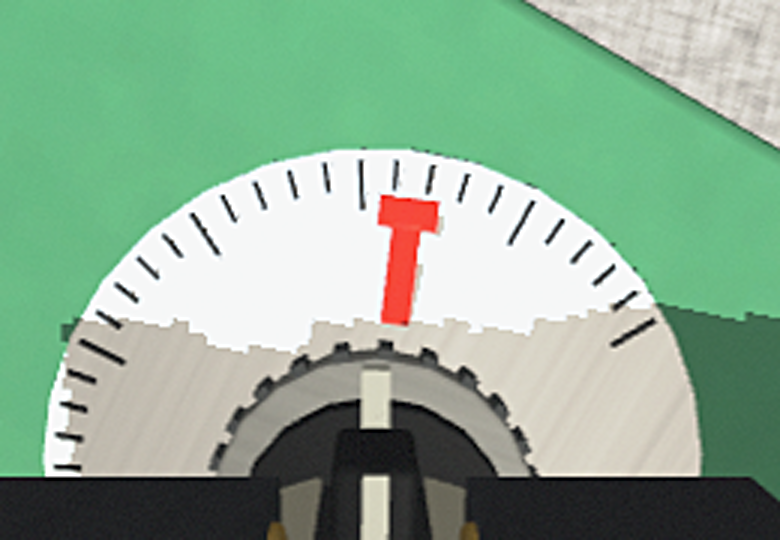

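The nose tip is at crop (376,368) and the red mark runs from (396,324) to (409,215), so a few degrees clockwise remain.

```bash
cat >> h.py <<'E'
def redaxis(p):
    hsv=cv2.cvtColor(p["frame"],cv2.COLOR_RGB2HSV)
    m=((hsv[...,0]<6)|(hsv[...,0]>174))&(hsv[...,1]>150)&(hsv[...,2]>90); m[:60]=0
    n,l,st,_=cv2.connectedComponentsWithStats(m.astype(np.uint8)); k=1+st[1:,4].argmax()
    v,u=np.nonzero(l==k); W=np.array([at(p,[(a+.5)/512,(b+.5)/384],.118)[:2] for a,b in zip(u,v)])
    c=W.mean(0); d=np.linalg.svd(W-c)[2][0]; d*=np.sign(d[0]); t=(W-c)@d
    print("red",c.round(4),"angle",np.degrees(np.arctan2(d[1],d[0])).round(2),"len",np.ptp(t).round(4)); inn=c+d*t.min()
    print("inner",inn.round(4),"axis",(inn-.036*d).round(4)); return c,d
E
python3 - <<'E'
from h import *
for n in("wrist","top"): p=arm.get_image(n); redaxis(p)
p=arm.get_image("wrist")
print(at(p,[255.3/512,182.7/384],.139),at(p,[262/512,168/384],.118),at(p,[266.3/512,131.7/384],.118))
E
```

```text
red [0.6161 0.0954] angle 5.64 len 0.0242
inner [0.6019 0.094 ] axis [0.5661 0.0905]Traceback (most recent call last):
  File "<stdin>", line 2, in <module>
  File "h.py", line 26, in redaxis
    n,l,st,_=cv2.connectedComponentsWithStats(m.astype(np.uint8)); k=1+st[1:,4].argmax()
                                                                       ~~~~~~~~~~~~~~~^^
ValueError: attempt to get argmax of an empty sequence
```

>>> carry_out(claw=[1.2,1.2,1.2,1.2], delta_pos=[[0,0,0],[0,0,0],[0,0,0],[0,0,0]], angular=[[0,0,0.065],[0,0,0.06],[0,0,0],[0,0,0]])

```text
clock: 7.85
position: [0.567, 0.0913, 0.143]
ee_rot: [3.137, 0.146, 0.001]
force: [0.2, -6.2, 2.4]
width: 0.149
gripper_force: 39.6
```

Run:
```python
from h import *
p=arm.get_image("wrist"); places(p,["dial_nose","mark_point"]); redaxis(p); save(p,"w4.png",[130,60,390,240],3)
plan([.565,.092,.143])
```

```text
dial_nose 0.67 [0.5968 0.093  0.136 ] [255.2 182.7]
mark_point 0.88 [0.5968 0.0943 0.114 ] [252.7 174.5]
red [0.616  0.0951] angle 5.97 len 0.0237
inner [0.6024 0.0937] axis [0.5666 0.09  ]
pos [0.567  0.0913 0.143 ] z [ 0.001 -0.002 -1.   ] ydir -84.67 q7 -1.848 t 8.0
shift cm [-0.19 -0.09 -0.  ]
```

View pics/w4.png

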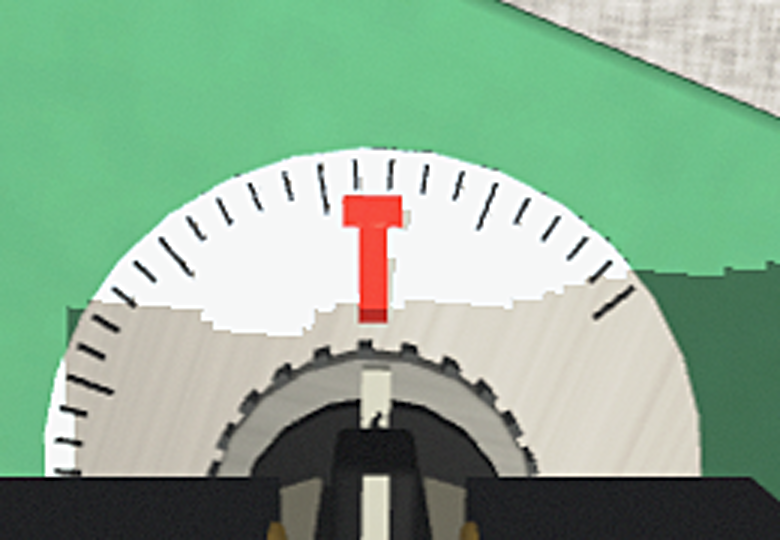

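The nose now lines up with the mark: nose at column 376, mark at 373. I'll release, lift and turn the tool so it can push the tab with the sides of the shut fingers.

>>> carry_out(claw=[4.5,4.5,4.5,4.5,4.5,4.5,4.5,4.5,4.5], delta_pos=[[0,0,0],[0,0,0],[0,0,0],[0,0,0],[0,0,0],[0,0,-1],[0,0,-2.5],[0,0,-2.5],[0,0,-2]], angular=[[0,0,0],[0,0,0],[0,0,0],[0,0,0],[0,0,0],[0,0,0],[0,0,0],[0,0,0],[0,0,0]])

```text
clock: 8.9
position: [0.5668, 0.0931, 0.2249]
ee_rot: [-3.138, -0.144, -0.002]
force: [0.5, 0.1, 0.2]
width: 0.485
gripper_force: 0.0
```

>>> carry_out(claw=[0,0,0,0,0,0,0,0,0,0,0,0,0,0,0,0,0,0,0,0], delta_pos=[[0,0,0],[0,0,0],[0,0,0],[0,0,0],[0,0,0],[0,0,0],[0,0,0],[0,0,0],[0,0,0],[0,0,0],[0,0,0],[0,0,0],[0,0,0],[0,0,0],[0,0,0],[0,0,0],[0,0,0],[0,0,0],[0,0,0],[0,0,0]], angular=[[0,0,-0.149],[0,0,-0.149],[0,0,-0.149],[0,0,-0.149],[0,0,-0.149],[0,0,-0.149],[0,0,-0.149],[0,0,-0.149],[0,0,-0.149],[0,0,-0.149],[0,0,-0.149],[0,0,-0.149],[0,0,-0.149],[0,0,-0.149],[0,0,-0.149],[0,0,-0.149],[0,0,-0.149],[0,0,-0.149],[0,0,-0.149],[0,0,-0.149]])

```text
clock: 10.9
position: [0.5666, 0.0927, 0.2235]
ee_rot: [0.101, 3.139, -0.001]
force: [-0.5, -0.4, 0.5]
width: 0.006
gripper_force: 0.0
```

Run:
```python
from h import *
p=arm.get_image("top"); places(p,["dial_nose","mark_point","lock_tab"])
p=arm.get_image("wrist"); places(p,["dial_nose","mark_point","lock_tab"]); save(p,"w5.png",None,1.3)
plan([.5712,.0312,.18],np.radians(95))
```

```text
dial_nose 0.65 [0.5998 0.0922 0.136 ] [256.5 233.6]
lock_tab 0.9 [0.5518 0.0345 0.128 ] [182.3 180.3]
pos [0.5665 0.0929 0.2229] z [ 0. -0. -1.] ydir 85.88 q7 0.861 t 11.3
shift cm [-0.91 -6.12  4.3 ]
turn z (0 or pi options) -0.15917797480241935
```

View pics/w5.png

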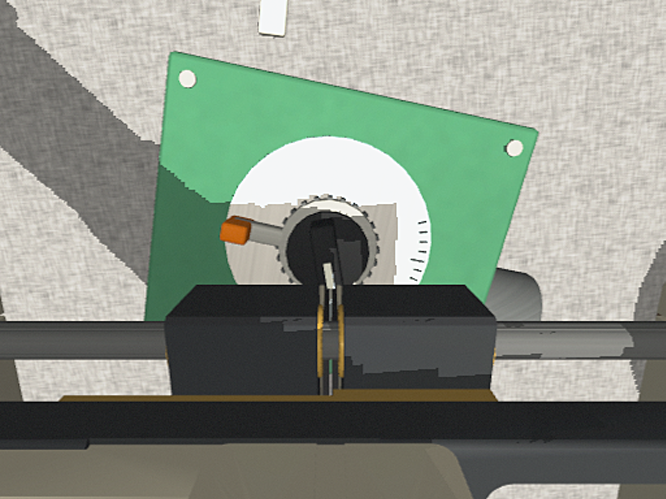

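The dial nose is free and the orange tab is at about (236,231) in this picture. Next I move outboard of the ring, on the tab's counter-clockwise side, and go down.

>>> carry_out(claw=[0,0,0,0,0,0,0,0,0,0], delta_pos=[[-0.4,-2,0],[-0.4,-2,0],[-0.4,-1.9,0],[0,0,0],[0,0,2],[0,0,2],[0,0,2],[0,0,2],[0,0,2],[0,0,0]], angular=[[0,0,0],[0,0,0],[0,0,0],[0,0,-0.11],[0,0,-0.1],[0,0,0],[0,0,0],[0,0,0],[0,0,0],[0,0,0]], force=40)

```text
clock: 12.3
position: [0.5727, 0.0325, 0.1205]
ee_rot: [0.218, -3.13, 0.001]
force: [-1.3, -0.3, 0.4]
width: 0.004
gripper_force: 0.0
```

```bash
cat >> h.py <<'E'
A=np.array([.566,.0915])
def polar():
    F=[];P=[]
    for i in range(6):
        s=arm.observe(); F.append(s["force"]);P.append(s["position"])
    f=np.mean(F,0);q=np.mean(P,0); d=q[:2]-A; r=np.hypot(*d); e=d/r; t=np.array([e[1],-e[0]]) # cw tangent
    M=R.from_rotvec(s["ee_rot"]).as_matrix()
    print("r %.4f ang %.1f z %.4f ydir %.1f  Ft(resist) %.2f Fr %.2f Fz %.2f q7 %.2f t %.2f"%(r,np.degrees(np.arctan2(d[1],d[0])),q[2],np.degrees(np.arctan2(M[1,1],M[0,1])),-f[:2]@t,f[:2]@e,f[2],s["joints"][6],s["clock"]))
E
python3 -c "
from h import *
polar()"
```

```text
r 0.0593 ang -83.5 z 0.1205 ydir 98.0  Ft(resist) -1.34 Fr 0.11 Fz 0.35 q7 1.06 t 12.30
```

>>> carry_out(claw=[0,0,0,0,0,0,0,0,0,0,0,0,0,0,0,0,0,0,0], delta_pos=[[0.295,0.007,0],[0.295,0.007,0],[0.295,0.007,0],[0.295,0.007,0],[0.295,0.007,0],[0.295,0.007,0],[0.295,0.007,0],[0.295,0.007,0],[0.295,0.007,0],[0.295,0.007,0],[0.295,0.007,0],[0.295,0.007,0],[0.295,0.007,0],[0.295,0.007,0],[0.295,0.007,0],[0.295,0.007,0],[0.295,0.007,0],[0.295,0.007,0],[0,0,0]], angular=[[0,0,0.05],[0,0,0.05],[0,0,0.05],[0,0,0.05],[0,0,0.05],[0,0,0.05],[0,0,0.05],[0,0,0.05],[0,0,0.05],[0,0,0.05],[0,0,0.05],[0,0,0.05],[0,0,0.05],[0,0,0.05],[0,0,0.05],[0,0,0.05],[0,0,0.05],[0,0,0.05],[0,0,0]])

```text
clock: 14.2
position: [0.5257, 0.0491, 0.1239]
ee_rot: [1.166, 2.916, 0.0]
force: [0.2, -0.0, -0.1]
width: 0.001
gripper_force: 0.1
```

```bash
python3 -c "
from h import *
p=arm.get_image('wrist'); places(p,['lock_tab','dial_nose']); save(p,'w6.png',None,1.3); polar()"
```

```text
lock_tab 0.75 [0.5153 0.0641 0.128 ] [260.6 208.4]
dial_nose 0.91 [0.5967 0.0927 0.136 ] [408.5 285.4]
r 0.0585 ang -133.4 z 0.1234 ydir 46.5  Ft(resist) -0.46 Fr 0.48 Fz 0.91 q7 0.25 t 14.35
```

View pics/w6.png

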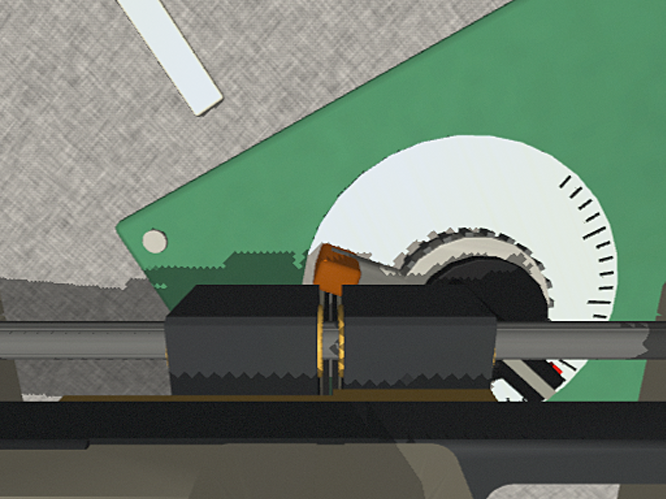

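>>> carry_out(claw=[0,0,0,0,0,0,0,0], delta_pos=[[0.118,0.001,0],[0.118,0.001,0],[0.118,0.001,0],[0.118,0.001,0],[0.118,0.001,0],[0.118,0.001,0],[0.118,0.001,0],[0.118,0.001,0]], angular=[[0,0,0.02],[0,0,0.02],[0,0,0.02],[0,0,0.02],[0,0,0.02],[0,0,0.02],[0,0,0.02],[0,0,0.02]])

```text
clock: 15.15
position: [0.5191, 0.0559, 0.1227]
ee_rot: [1.397, 2.814, 0.0]
force: [1.1, -0.8, 0.8]
width: 0.003
gripper_force: 0.8
```

>>> carry_out(claw=[0,0,0], delta_pos=[[0.118,0.001,0],[0.118,0.001,0],[0,0,0]], angular=[[0,0,0.02],[0,0,0.02],[0,0,0]])

```text
clock: 15.45
position: [0.5175, 0.0579, 0.1227]
ee_rot: [-1.451, -2.786, 0.0]
force: [1.0, -0.5, -0.1]
width: 0.005
gripper_force: 0.4
```

```bash
python3 -c "
from h import *
polar()"
```

```text
r 0.0590 ang -145.3 z 0.1227 ydir 35.0  Ft(resist) 1.00 Fr -0.54 Fz -0.12 q7 0.06 t 15.45
```

>>> carry_out(claw=[0,0,0], delta_pos=[[0.118,0.001,0],[0.118,0.001,0],[0,0,0]], angular=[[0,0,0.02],[0,0,0.02],[0,0,0]])

```text
clock: 15.75
position: [0.5162, 0.0598, 0.1227]
ee_rot: [-1.507, -2.756, 0.0]
force: [0.1, -0.9, -0.2]
width: 0.004
gripper_force: 0.4
```

>>> carry_out(claw=[0,0,0], delta_pos=[[0.118,0.001,0],[0.118,0.001,0],[0,0,0]], angular=[[0,0,0.02],[0,0,0.02],[0,0,0]])

```text
clock: 16.05
position: [0.515, 0.0618, 0.1227]
ee_rot: [-1.562, -2.726, 0.0]
force: [-0.0, -0.8, 0.0]
width: 0.007
gripper_force: 0.4
```

>>> carry_out(claw=[0,0,0], delta_pos=[[0.118,0.001,0],[0.118,0.001,0],[0,0,0]], angular=[[0,0,0.02],[0,0,0.02],[0,0,0]])

```text
clock: 16.35
position: [0.5138, 0.0639, 0.1227]
ee_rot: [-1.616, -2.694, 0.0]
force: [0.5, -1.4, -0.0]
width: 0.004
gripper_force: 0.4
```

>>> carry_out(claw=[0,0,0], delta_pos=[[0.118,0.001,0],[0.118,0.001,0],[0,0,0]], angular=[[0,0,0.02],[0,0,0.02],[0,0,0]])

```text
clock: 16.65
position: [0.5128, 0.066, 0.1227]
ee_rot: [-1.67, -2.661, 0.0]
force: [0.1, -0.2, 0.6]
width: 0.005
gripper_force: 0.4
```

>>> carry_out(claw=[0,0,0], delta_pos=[[0.118,0.001,0],[0.118,0.001,0],[0,0,0]], angular=[[0,0,0.02],[0,0,0.02],[0,0,0]])

```text
clock: 16.95
position: [0.5118, 0.0682, 0.1227]
ee_rot: [-1.723, -2.627, -0.0]
force: [-0.1, 0.1, 0.4]
width: 0.005
gripper_force: 0.4
```

>>> carry_out(claw=[0,0,0], delta_pos=[[0.118,0.001,0],[0.059,0,0],[0,0,0]], angular=[[0,0,0.02],[0,0,0.01],[0,0,0]])

```text
clock: 17.25
position: [0.5112, 0.0697, 0.1227]
ee_rot: [1.761, 2.601, -0.0]
force: [0.8, -1.4, 0.0]
width: 0.008
gripper_force: 0.4
```

>>> carry_out(claw=[0,0,0], delta_pos=[[0.118,0.001,0],[0.118,0.001,0],[0,0,0]], angular=[[0,0,0.02],[0,0,0.02],[0,0,0]])

```text
clock: 17.55
position: [0.5103, 0.072, 0.1227]
ee_rot: [1.814, 2.565, 0.0]
force: [0.4, -1.7, -0.5]
width: 0.001
gripper_force: 0.4
```

>>> carry_out(claw=[0,0,0], delta_pos=[[0.118,0.001,0],[0.059,0,0],[0,0,0]], angular=[[0,0,0.02],[0,0,0.01],[0,0,0]])

```text
clock: 17.85
position: [0.5098, 0.0736, 0.1227]
ee_rot: [1.851, 2.538, 0.0]
force: [0.1, -0.2, -0.2]
width: 0.006
gripper_force: 0.4
```

>>> carry_out(claw=[0,0,0], delta_pos=[[0.118,0.001,0],[0.118,0.001,0],[0,0,0]], angular=[[0,0,0.02],[0,0,0.02],[0,0,0]])

```text
clock: 18.15
position: [0.5091, 0.0757, 0.1227]
ee_rot: [1.902, 2.5, -0.0]
force: [0.4, -2.1, 0.2]
width: 0.004
gripper_force: 0.8
```

>>> carry_out(claw=[0,0,0], delta_pos=[[0.118,0.001,0],[0.059,0,0],[0,0,0]], angular=[[0,0,0.02],[0,0,0.01],[0,0,0]])

```text
clock: 18.45
position: [0.5087, 0.0763, 0.1226]
ee_rot: [1.94, 2.47, -0.002]
force: [0.7, -4.8, 0.2]
width: 0.003
gripper_force: 2.7
```

The seat is met. From here I tighten in small steps.

>>> carry_out(claw=[0,0,0,0], delta_pos=[[0.1,0.001,0],[0.1,0.001,0],[0,0,0],[0,0,0]], angular=[[0,0,0.017],[0,0,0.017],[0,0,0],[0,0,0]])

```text
clock: 18.85
position: [0.5082, 0.0775, 0.1226]
ee_rot: [1.982, 2.436, -0.003]
force: [1.2, -7.6, 1.4]
width: -0.001
gripper_force: 3.8
```

>>> carry_out(claw=[0,0,0,0], delta_pos=[[0.1,0.001,0],[0.05,0.001,0],[0,0,0],[0,0,0]], angular=[[0,0,0.017],[0,0,0.008],[0,0,0],[0,0,0]])

```text
clock: 19.25
position: [0.5079, 0.0784, 0.1226]
ee_rot: [2.013, 2.41, -0.004]
force: [1.2, -9.5, 1.2]
width: 0.002
gripper_force: 4.6
```

```bash
python3 -c "
from h import *
polar()"
```

```text
r 0.0596 ang -167.3 z 0.1226 ydir 10.3  Ft(resist) 9.52 Fr 0.88 Fz 1.24 q7 -0.36 t 19.25
```

>>> carry_out(claw=[0,0,0,0], delta_pos=[[0.1,0.001,0],[0.06,0.001,0],[0,0,0],[0,0,0]], angular=[[0,0,0.017],[0,0,0.01],[0,0,0],[0,0,0]])

```text
clock: 19.65
position: [0.5075, 0.0794, 0.1225]
ee_rot: [2.046, 2.382, -0.006]
force: [0.6, -11.1, 2.7]
width: 0.004
gripper_force: 5.4
```

>>> carry_out(claw=[0,0,0,0], delta_pos=[[0.1,0.001,0],[0,0,0],[0,0,0],[0,0,0]], angular=[[0,0,0.017],[0,0,0],[0,0,0],[0,0,0]])

```text
clock: 20.05
position: [0.5073, 0.0801, 0.1224]
ee_rot: [2.066, 2.364, -0.006]
force: [1.0, -12.6, 3.1]
width: 0.003
gripper_force: 5.8
```

```bash
python3 -c "
from h import *
polar()"
```

```text
r 0.0598 ang -169.0 z 0.1224 ydir 7.7  Ft(resist) 12.53 Fr 1.36 Fz 3.07 q7 -0.40 t 20.05
```

>>> carry_out(claw=[0,0,0,0], delta_pos=[[0.1,0.001,0],[0,0,0],[0,0,0],[0,0,0]], angular=[[0,0,0.017],[0,0,0],[0,0,0],[0,0,0]])

```text
clock: 20.45
position: [0.5071, 0.0807, 0.1224]
ee_rot: [2.086, 2.346, -0.007]
force: [-0.1, -13.3, 2.7]
width: 0.003
gripper_force: 6.3
```

>>> carry_out(claw=[0,0,0,0,0,0,0,0,0,0,0,0,0], delta_pos=[[-0.3,0,0],[-0.4,-0.1,0],[-0.4,-0.1,0],[-0.5,-0.2,0],[0,0,-1],[0,0,-2],[0,0,-2],[0,0,-2.5],[0,0,-2.5],[-3,-2,0],[-4,-2,0],[-4,-2,0],[0,0,0]], angular=[[0,0,0],[0,0,0],[0,0,0],[0,0,0],[0,0,0],[0,0,0],[0,0,0],[0,0,0],[0,0,0],[0,0,0],[0,0,0],[0,0,0],[0,0,0]])

```text
clock: 21.75
position: [0.4571, -0.0541, 0.2231]
ee_rot: [2.091, 2.343, -0.005]
force: [0.4, 0.3, -0.5]
width: 0.01
gripper_force: 0.0
```

Run:
```python
from h import *
p=arm.get_image("top"); places(p,["dial_nose","mark_point","lock_tab"]); a=cv2.resize(p["frame"][150:280,130:320,::-1],None,fx=3,fy=3)
cv2.imwrite("pics/t9.png",a); polar()
```

```text
dial_nose 0.95 [0.5985 0.0956 0.136 ] [211.  194.2]
mark_point 0.53 [0.5974 0.0946 0.114 ] [213.6 197.9]
lock_tab 0.88 [0.5099 0.0952 0.128 ] [214.3 257.9]
lock_tab 0.44 [0.567  0.0931 0.128 ] [214.3 217. ]
r 0.1748 ang -127.5 z 0.2233 ydir 7.0  Ft(resist) -0.03 Fr 0.36 Fz 0.82 q7 -0.02 t 21.95
```

View pics/t9.png

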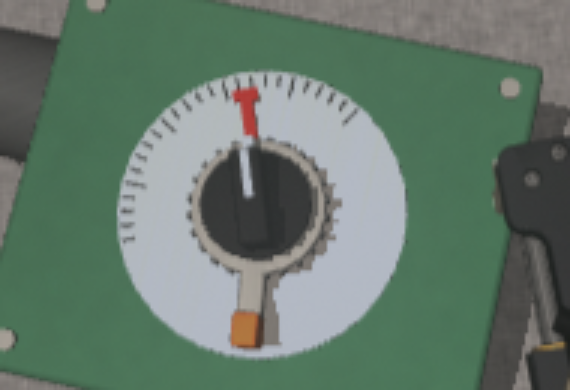

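The nose (246,145) points at the mark (250,135), the tab is at (246,328) and the robot is clear.

```bash
python3 -c "
from cell import arm
print(arm.sign_off())"
```

```text
the job is handed in; nothing more can be done
None
```

I set the dial's nose on the red mark, swung the lock ring to its seat and tightened it to about 13.5 N at the tab, then backed the arm clear and handed the job in at about 22 s; the hand-in returned no verdict.

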